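Hang the medium-roast colour disc on the comparison rail and slide it to the mark

ROBOT

A 6-joint arm with a two-finger parallel gripper is mounted at the origin on the work surface. World frame = base frame: x ahead of the robot, y to its left, z up, the work surface at z = 0. Lengths are in m, angles in rad, forces in N, time in s.
With the tool pointing down it reaches from about 0.35 to 0.975 m from the base axis. Payload 4.9 kg.
Tool frame: the origin (TCP) lies between the finger pads; the fingertips stand 22 mm ahead of it and the grasp point (between the pads) lies 3 mm ahead of it; z points along the fingers, y is the line along which they close (so a half turn about z gives the same grasp; the last joint's range is limited). The gripper opens to 85 mm and grips with 20 to 120 N. Pads are 22 mm wide; open, the fingers measure 114 mm over their backs; the gripper's body (76 mm by 85 mm) begins 54 mm behind the grasp point. The pads swing forward as they close: fully open they stand 13 mm farther back than shut.
Start: joints at [1.009, 0.053, 1.613, -0, 1.476, -0.119], TCP at [0.268, 0.565, 0.253] pointing down, gripper open.
Joint ranges: [-3.01, 3.01], [-1.01, 2.22], [0.06, 2.58], [-1.02, 4.17], [0.09, 2.62], [-3.14, 3.14]. Speed limits (rad/s): [2.57, 2.57, 3.14, 3.14, 3.14, 3.14].

INTERFACE

Orientations are given as a rotation vector (axis times angle).
In Python, from plant import ctrl gives the robot as it stands.
- The arm moves only by the shell command python3 -m jog 'ROWS' [OPENING]. ROWS is JSON, a list of rows, each a list of 6 numbers: the shift along the world's x, y, z as a fraction of full scale, then the turn, a rotation vector about the world's x, y, z as a fraction of full scale. In form: [[x, y, z, ax, ay, az], ...]. A call has 1 to 12 rows; each row is the pose to reach, as a shift and turn from the pose commanded when the call began, turning the shorter way round; what a row does not reach only later rows make up. Full scale, the value 1, is 0.4 m for a shift and 360 degrees for a turn. A row lasts 1/12 s, in which the tool goes at most 41.7 mm and 7.16 degrees, less where a joint would pass 70% of its speed; a pose out of reach is approached as far as the arm can. A call with a number of a shift or a turn outside -1 to 1 is refused whole. A call with a gripper value outside its range is refused whole. OPENING is the opening, from -1 (shut) to 1 (fully open), set as the call begins (- or left out, the last holds). The fingers move at their own pace and stop on an object; the grip force is fixed at half the most. Time passes only in rows, so rows that repeat a pose let the fingers close. It gives the time, the measured TCP pose, the force, the opening and the grip force at its end, in the units of the state.
- ctrl.sense(): the state, without advancing time (a new reading comes with each control period).
- ctrl.get_image(name): name is "scene" or "top" or "wrist"; returns the picture (400x640x3 uint8, red, green, blue); there is no depth.
- ctrl.get_calibration(name): a dict with "camera_matrix" (3x3 intrinsics, pixels), "extrinsics" (4x4, takes a point from camera to world coordinates); the wrist camera has in their place "tool_from_camera" (4x4, takes a point from camera to tool coordinates, whose origin is the TCP and whose axes are the flange's). Camera axes: x right, y up, looking along -z (the intrinsics and any distortion apply to the point x, -y, -z); pixel columns grow to the right and rows downward; lengths in m; the calibration is good to about 2 mm. A picture is of the moment at which its call begins: read the wrist's pose just before it. get_calibration takes no time and is no camera call.
- ctrl.sign_off(): hands the job in; it is judged then, once.
Trained networks look in the newest picture that a camera, given by its name, has taken for a name from the list of things; names that differ only in an ending like _2 or _b are one class to them, and where a whole thing is asked for, a point or a joint stands for the part that bears it (a point fixed in the world has none). Each returns a list of dicts, best first, with "conf" (0 to 1); they miss things now and then, are a little off and sometimes report something else, mostly with a low value. They report only what shows in the picture. A call takes as long as a camera call. They do not tell look-alikes from the thing itself.
- ctrl.search_frame(camera, name): "box" ([centre column, centre row, width, height] in pixels, round what is visible of it).
- ctrl.silhouettes(camera, name): "region" (400x640 bool, what is visible of it) and "box" ([centre column, centre row, width, height] in pixels, round what is visible of it).
The state is a dict: "t": time; "q": joint angles; "joint_velocities": joint speeds; "joint_efforts": joint torques, N m; "ee_pos": TCP position; "ee_rot": TCP orientation; "wrist_force": force on the tool from outside, world axes, zero at the start; "ft_torque": the same for the moment, N m; "opening": finger opening in m; "grip_force": force on a finger pad.
Only numpy, scipy, OpenCV 4.12 (cv2) and the standard library are available. Lean on these libraries where they do the work, as an engineer would, in place of code of your own. Each camera call takes 0.05 s, during which the arm holds its last target. There are 200 camera calls.

TASK

Take the colour-disc carrier with the green tab, hook it over the blue loading end of the horizontal rail, then slide it along the rail, without lifting it off again, until its hook is centred on the orange ring. Let go and leave it hanging there by its hook; leave the other carriers and everything else on the counter standing where they are.

Things in the scene. Friction and masses are not known exactly. Their poses are not given: they have to be found in the camera images.
- carrier_green: Carrier to hang (about 200 g), standing on its foot. Origin: under the foot's centre; z up, y across the panel, x the way the hook's mouth opens. Steel foot 44 x 66 x 8 mm (x,y,z); white panel 62 wide, 6 thick, up to z = 74, with a medium-brown 56 mm disc; above it an aluminium C-hook (see hook) and a green tab (see tab); 176 mm tall in all.
- carrier_green_hook (a point): Where the rail's axis lies in the hook when seated: 118 mm above the carrier's origin, same axes. Hook 24 wide (y): bottom arm z = 72 to 82 over the origin, back at x = -22 to -15, inverted-V roof (apex at z = 124.6), lip at x = 15.5 to 21.5 down to z = 108. Mouth open to +x between z = 82 and 108: the 12 mm rail enters there sideways, then seats as the carrier is lowered.
- carrier_green_tab (a point): Grip point in the green tab, 157 mm above the carrier's origin, same axes. The tab is 12 (x) x 26 (y) mm, from z = 131 (roof) to 176.
- rail: Fixed rail stand. Origin: underside of its base, below the rail's middle; y along the rail, x away from the robot. Base plate 420 x 8 mm, x from -50 to 70. Steel rail 12 mm thick, axis 180 mm above the counter, between 16 mm posts at y = +-188 (tops at z = 190). Loading end painted blue: y from -178 to -50 (the robot's right).
- rail_mid (a point): Middle of the rail, on its axis (180 mm up); y along the rail.
- rail_loading (a point): A good place to hook on: on the rail's axis in the blue part, 105 mm from the rail's middle towards -y.
- mark: The mark on the rail stand's base plate: an 8 mm wide orange ring around the bare part of the rail, an orange pointer blade 52 mm beyond the rail (+x, 105 mm tall) and a 16 mm tall, 70 mm wide glass dish of beans below the rail. Origin on the base plate below the ring; y along the rail.
- mark_ring (a point): Centre of the orange ring, on the rail's axis; y along the rail.
- carrier_white: Bystander: same carrier, light-brown disc, white tab, 176 mm tall. Origin under the foot. Leave it.
- carrier_black: Bystander: same carrier, near-black disc, black tab, 176 mm tall. Origin under the foot. Leave it.
- dish: Bystander: glass dish with beans, 78 mm wide, 18 mm tall; origin underneath its centre.
- cup: Bystander: white mug, 80 mm wide, 70 mm tall; origin underneath its centre.
- tamper: Bystander: steel tamper, 58 mm wide, 88 mm tall, standing; origin underneath its centre.
- jar: Bystander: amber jar with black cap, 72 mm wide, 110 mm tall; origin underneath its centre.
- spoon: Bystander: steel cupping spoon lying on the counter; origin underneath its middle.
There are look-alikes about, which are no part of the job. What is shaped like the carrier_green but turquoise is not meant.

How it is judged:
On the way, in this order (a step that is already met when the one before it is completed fails the run):
1. the green carrier hangs in its hook on the blue loading end of the rail (x of carrier_green_hook in the frame of rail_mid between -0.01 and 0.01 m and z of carrier_green_hook in the frame of rail_mid between -0.006 and 0.006 m and y of carrier_green_hook in the frame of rail_mid between -0.178 and -0.05 m), for 0.2 s.
2. it has been slid, on the rail, to the orange ring (x of carrier_green_hook in the frame of rail_mid between -0.01 and 0.01 m and z of carrier_green_hook in the frame of rail_mid between -0.006 and 0.006 m and y of carrier_green_hook in the frame of mark_ring between -0.008 and 0.008 m), for 0.2 s.
At the end, for the whole second after the job is handed in: The green carrier hangs by its hook on the rail (hook point within 10 mm across and 6 mm in height of the rail's axis), within 8 mm of the orange ring's centre along the rail, upright within 0.2 rad, at rest (under 20 mm/s) and released (all of step 2 and linear speed of carrier_green below 0.02 m/s and angle between carrier_green's own z axis and vertical below 0.2 rad); the robot touches nothing.
It fails at once if the green carrier is off its seat (hook point 10 to 45 mm above the axis) on the bare part of the rail, i.e. it is lifted off or hooked on there instead of being slid (x of carrier_green_hook in the frame of rail_mid between -0.012 and 0.012 m and y of carrier_green_hook in the frame of rail_mid between -0.03 and 0.17 m and z of carrier_green_hook in the frame of rail_mid between 0.01 and 0.045 m).
It fails at once if another carrier is moved by more than 25 mm or tipped (distance of any of carrier_white, carrier_black from where it was at the start of the episode above 0.025 m or angle between any of carrier_white, carrier_black's own z axis and vertical above 0.4 rad).
It fails at once if the dish, cup, tamper, jar or spoon is moved by more than 30 mm (distance of any of dish, cup, tamper, jar, spoon from where it was at the start of the episode above 0.03 m).
It also fails if it takes over 48 s, if anything falls off the work surface, if the arm or the gripper's body presses on something with over 40 N, if the wrist force passes 120 N, or if a joint passes its speed limit or range.

## Working session

There is one attempt and no reset: what is moved stays moved. The work goes in short steps, Python scripts to look and compute and a shell command to move; the robot and the scene stay as the last step left them, time stands still between calls to the robot, and variables do not carry over. Pictures are saved under pics/ and viewed, at most 10 in all, crops included, and the job is handed in when it is done.

```bash
mkdir -p pics; ls
cat > h.py <<'E'
import numpy as np, cv2
from plant import ctrl
def save(n,im): cv2.imwrite('pics/'+n+'.png',cv2.cvtColor(im,cv2.COLOR_RGB2BGR))
def cal(name):
    c=ctrl.get_calibration(name); K=np.array(c['camera_matrix']); T=np.array(c['extrinsics']); return K,T
def ray(name,u,v):
    K,T=cal(name); d=np.array([(u-K[0,2])/K[0,0],-(v-K[1,2])/K[1,1],-1.]); return T[:3,3],T[:3,:3]@d
def onz(name,u,v,z):
    o,d=ray(name,u,v); return o+d*(z-o[2])/d[2]
def proj(name,P):
    K,T=cal(name); p=T[:3,:3].T@(np.array(P)-T[:3,3]); return np.array([K[0,0]*p[0]/-p[2]+K[0,2],K[1,1]*-p[1]/-p[2]+K[1,2]])
E
python3 - <<'E'
from h import *
print(ctrl.sense())
for n in('scene','top'):
    save(n+'0',ctrl.get_image(n)); c=ctrl.get_calibration(n); print(c)
    for o in('carrier_green','carrier_green_tab','rail','mark','mark_ring','carrier_white'):
        for r in ctrl.search_frame(n,o): print(n,o,np.round(r['box'],1),round(r['conf'],2))
E
```

```text
pics
{'t': 0.0, 'q': array([ 1.00896456e+00,  5.33619321e-02,  1.61430880e+00,  1.31959228e-05,
        1.47600501e+00, -1.18968338e-01]), 'joint_velocities': array([ 6.91055106e-04,  1.33390964e-03, -1.35282814e-03, -5.86293576e-06,
        6.98447633e-04, -1.47324188e-03]), 'joint_efforts': array([-1.34609845e-04, -3.93706441e+01, -3.70163512e+01, -1.95957437e-04,
        7.59706367e-03,  5.73591990e-06]), 'ee_pos': array([0.26749508, 0.56421675, 0.25205099]), 'ee_rot': array([-0.68982347, -3.06419508,  0.00307677]), 'wrist_force': array([ 0.29624414,  0.33224119, -0.26474458]), 'ft_torque': array([-0.00544407,  0.03725101,  0.02807577]), 'grip_force': 0.0, 'opening': 0.08548678275572058}
{'camera_matrix': array([[424.26624877,   0.        , 320.39811697],
       [  0.        , 424.26624877, 192.02823848],
       [  0.        ,   0.        ,   1.        ]]), 'extrinsics': array([[ 0.30353389, -0.58853585,  0.74932819,  1.38588857],
       [ 0.95273149,  0.19822619, -0.230237  , -0.26336738],
       [-0.01303374,  0.7837933 ,  0.62088501,  0.84238099],
       [ 0.        ,  0.      
[... 813 characters left out ...]
.01198397,  0.01971505],
       [ 0.00431461,  0.20989803,  0.97771376,  1.59835973],
       [ 0.        ,  0.        ,  0.        ,  1.        ]])}
top carrier_green [388.1 212.8  23.1  24. ] 0.83
top carrier_green [389.1 245.4  20.1  19.6] 0.83
top carrier_green [245.3 231.9  25.6  36.4] 0.37
top carrier_green_tab [385.2 246.2  19.1  19. ] 0.75
top carrier_green_tab [389.5 210.8  25.8  19.3] 0.51
top rail [303.9 159.8 121.8  37.6] 0.86
top mark [293.1 158.1  20.3  21.1] 0.79
top mark [195.9 194.1  30.1  23.3] 0.42
top mark [387.8 210.4  24.2  18.9] 0.37
top mark_ring [293.9 216.1  16.6  13.2] 0.73
top mark_ring [298.1 158.7  15.6  17.2] 0.62
top carrier_white [354.5 223.8  24.2  20.1] 0.84
```

View pics/scene0.png

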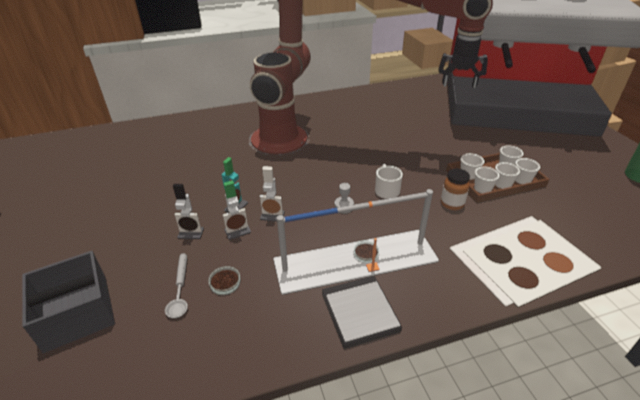

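View pics/top0.png

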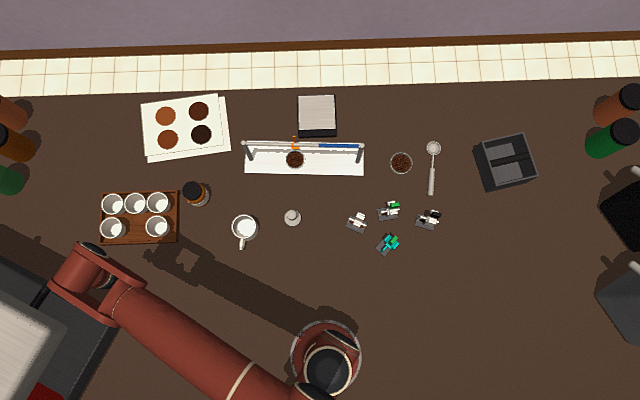

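Run:
```python
import cv2
a=cv2.imread('pics/scene0.png')[150:250,200:300]; b=cv2.imread('pics/top0.png')[190:270,335:415]
cv2.imwrite('pics/crop0.png',cv2.hconcat([cv2.resize(a,(400,400),interpolation=2),cv2.resize(b,(400,400),interpolation=2)]))
```

```text
(no output)
```

View pics/crop0.png

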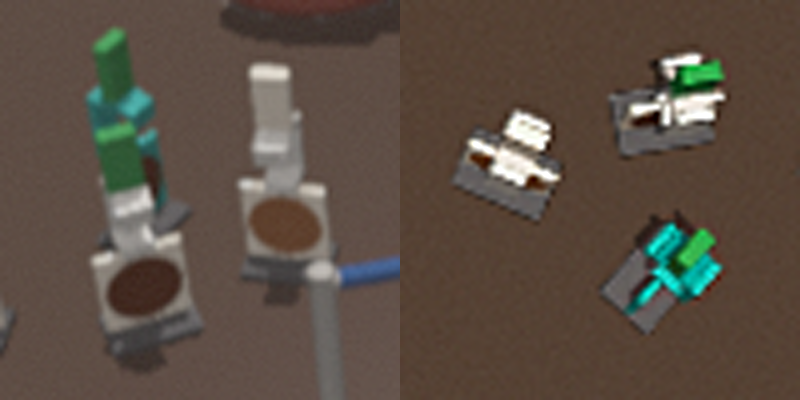

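Candidates are the white carrier with the green tab (scene 232,195 / top 389,208), the turquoise look-alike with a green tab (scene 230,168 / top 389,243), white (scene 270,190 / top 356,222) and black (scene 182,195 / top 429,218). The crop confirms the choice: green tab, white panel and brown disc, at scene (232,200). Rail: blue part at scene 287–338, row ~215; orange ring at scene (370,205).

```bash
cat >> h.py <<'E'
def tri(p,q):
    A=[];b=[]
    M=np.zeros((3,3));v=np.zeros(3)
    for n,u in(('scene',p),('top',q)):
        o,d=ray(n,*u); d=d/np.linalg.norm(d); P=np.eye(3)-np.outer(d,d); M+=P; v+=P@o
    X=np.linalg.solve(M,v); return X,[np.round(proj(n,X)-u,1) for n,u in(('scene',p),('top',q))]
def hsv(im,lo,hi,box):
    m=cv2.inRange(cv2.cvtColor(im,cv2.COLOR_RGB2HSV),lo,hi); k=np.zeros_like(m); x0,y0,x1,y1=box; k[y0:y1,x0:x1]=m[y0:y1,x0:x1]; return k
def cen(m):
    y,x=np.nonzero(m); return np.array([x.mean(),y.mean()]),len(x),(x.min(),y.min(),x.max(),y.max())
E
python3 - <<'E'
from h import *
S=cv2.cvtColor(cv2.imread('pics/scene0.png'),4);T=cv2.cvtColor(cv2.imread('pics/top0.png'),4)
G=((55,120,60),(78,255,255)); B=((102,120,60),(125,255,255)); O=((4,180,140),(16,255,255))
def both(c,bs,bt,nm):
    s=cen(hsv(S,*c,bs));t=cen(hsv(T,*c,bt));print(nm,s,t);print('  ',tri(s[0],t[0]))
both(G,(215,178,245,202),(375,195,405,225),'tab z.153')
both(B,(280,195,345,225),(310,135,370,155),'blue z.18')
both(O,(360,198,378,210),(285,140,305,150),'ring')
for n,I,a in(('s',S,(360,195,380,215)),('t',T,(280,130,310,155))):
    y,x=np.nonzero(hsv(I,*O,a)); print(n,list(zip(x,y))[:30])
# rail ends of blue on z=.18(top)
m=hsv(T,*B,(310,135,370,155)); y,x=np.nonzero(m)
l=cv2.fitLine(np.c_[x,y].astype(np.float32),2,0,.01,.01).ravel(); print(l)
for u in(x.min(),x.max()+1): print(onz('top',u,l[3]+(u-l[2])*l[1]/l[0],.18))
# foot corners in top (crop/5+offset)
for u,v in((620,155),(716,143),(612,95)): print('foot',onz('top',335+(u-400)/5,190+v/5,.008))
c=ctrl.get_calibration('wrist'); print(c)
E
```

```text
tab z.153 (array([229.01265823, 187.18987342]), 79, (np.int64(224), np.int64(181), np.int64(234), np.int64(196))) (array([394.2972973 , 204.48648649]), 37, (np.int64(389), np.int64(202), np.int64(399), np.int64(208)))
   (array([ 0.4653709 , -0.23271506,  0.15973438]), [array([0., 0.]), array([0., 0.])])
blue z.18 (array([310.03870968, 214.30322581]), 155, (np.int64(286), np.int64(209), np.int64(336), np.int64(220))) (array([337.85217391, 145.05217391]), 115, (np.int64(319), np.int64(144), np.int64(358), np.int64(147)))
   (array([ 0.65989003, -0.06486457,  0.18015996]), [array([ 0.8, -0.1]), array([0.6, 0.1])])h.py:21: RuntimeWarning: Mean of empty slice.
  y,x=np.nonzero(m); return np.array([x.mean(),y.mean()]),len(x),(x.min(),y.min(),x.max(),y.max())
  ret = ret.dtype.type(ret / rcount)
Traceback (most recent call last):
  File "h.py", line 21, in cen
    y,x=np.nonzero(m); return np.array([x.mean(),y.mean()]),len(x),(x.min(),y.min(),x.max(),y.max())
                                                                    ~~~~~^^
ValueError: zero-size array to reduction operation minimum which has no identity
```

Run:
```python
from h import *
S=cv2.cvtColor(cv2.imread('pics/scene0.png'),4);T=cv2.cvtColor(cv2.imread('pics/top0.png'),4)
B=((102,120,60),(125,255,255)); O=((3,110,90),(20,255,255))
for n,I,a in(('scene',S,(355,195,385,215)),('top',T,(280,130,310,155))):
    y,x=np.nonzero(hsv(I,*O,a)); print(n,list(zip(x.tolist(),y.tolist()))[:25])
m=hsv(T,*B,(310,135,370,155)); y,x=np.nonzero(m)
l=cv2.fitLine(np.c_[x,y].astype(np.float32),2,0,.01,.01).ravel()
for u in(x.min(),x.max()+1): print(u,onz('top',u,l[3]+(u-l[2])*l[1]/l[0],.18))
for u,v in((620,155),(716,143),(612,95)): print('foot',onz('top',335+(u-400)/5,190+v/5,.008))
c=ctrl.get_calibration('wrist'); print(c)
```

```text
scene [(368, 201), (369, 201), (370, 201), (369, 202), (370, 202), (371, 202), (369, 203), (370, 203), (371, 203), (369, 204), (370, 204), (371, 204), (369, 205), (370, 205), (371, 205), (370, 206), (371, 206), (370, 207)]
top [(293, 135), (294, 135), (292, 136), (293, 136), (294, 136), (295, 136), (293, 137), (294, 137), (295, 137), (293, 138), (294, 138), (295, 138), (293, 139), (294, 139), (295, 139), (294, 140), (295, 140), (294, 141), (295, 141), (294, 142), (295, 142), (291, 143), (292, 143), (293, 143), (291, 144)]
319 [ 0.66293784 -0.00316977  0.18      ]
359 [ 0.65754953 -0.13035129  0.18      ]
foot [ 0.43860998 -0.20243243  0.008     ]
foot [ 0.4445677  -0.26920621  0.008     ]
foot [ 0.48080894 -0.19957521  0.008     ]
{'camera_matrix': array([[294.96375121,   0.        , 324.49000752],
       [  0.        , 294.96375121, 195.68050029],
       [  0.        ,   0.        ,   1.        ]]), 'tool_from_camera': array([[-5.48792063e-04,  9.52104927e-01,  3.05771003e-01,
         7.87631451e-02],
       [ 9.99999739e-01,  6.65930919e-04, -2.78784411e-04,
        -1.30311263e-04],
       [-4.69054376e-04,  3.05770770e-01, -9.52105045e-01,
        -1.20541025e-01],
       [ 0.00000000e+00,  0.00000000e+00,  0.00000000e+00,
         1.00000000e+00]])}
```

```bash
python3 -m jog '[[0.02,-0.08,0.03,0,0,0.01],[0.04,-0.17,0.06,0,0,0.02],[0.06,-0.26,0.1,0,0,0.03],[0.09,-0.35,0.12,0,0,0.04],[0.11,-0.45,0.12,0,0,0.05],[0.13,-0.55,0.12,0,0,0.06],[0.16,-0.65,0.12,0,0,0.07],[0.18,-0.75,0.12,0,0,0.083],[0.2,-0.85,0.12,0,0,0.083],[0.22,-0.94,0.12,0,0,0.083],[0.25,-1,0.12,0,0,0.083],[0.25,-1,0.12,0,0,0.083]]' 1 && python3 -m jog '[[0.02,-0.1,0,0,0,0],[0.04,-0.2,0,0,0,0],[0.06,-0.3,0,0,0,0],[0.08,-0.4,0,0,0,0],[0.1,-0.5,0,0,0,0],[0.12,-0.6,0,0,0,0],[0.14,-0.7,0,0,0,0],[0.16,-0.8,0,0,0,0],[0.18,-0.9,0,0,0,0],[0.2,-0.99,0,0,0,0],[0.2,-0.99,0,0,0,0],[0.2,-0.99,0,0,0,0]]'
cat >> h.py <<'E'
from scipy.spatial.transform import Rotation as R
def wpose():
    s=ctrl.sense(); T=np.eye(4); T[:3,:3]=R.from_rotvec(s['ee_rot']).as_matrix(); T[:3,3]=s['ee_pos']
    return T@np.array(ctrl.get_calibration('wrist')['tool_from_camera'])
KW=np.array(ctrl.get_calibration('wrist')['camera_matrix'])
def wproj(C,P):
    p=(np.atleast_2d(P)-C[:3,3])@C[:3,:3]; return np.c_[KW[0,0]*p[:,0]/-p[:,2]+KW[0,2],KW[1,1]*p[:,1]/p[:,2]+KW[1,2]]
def wonz(C,u,v,z):
    d=C[:3,:3]@np.array([(u-KW[0,2])/KW[0,0],-(v-KW[1,2])/KW[1,1],-1]); return C[:3,3]+d*(z-C[2,3])/d[2]
E
python3 - <<'E'
from h import *
C=wpose(); I=ctrl.get_image('wrist'); save('w1',I); np.save('w1C.npy',C)
s=ctrl.sense(); print(s['t'],s['ee_pos'],s['ee_rot'],s['q'])
print(wproj(C,[[.465,-.233,.176],[.464,-.2335,.0]]))
E
```

```text
t: 1.7
ee_pos: [0.369, 0.1612, 0.3017]
ee_rot: [-0.113, 3.138, -0.002]
wrist_force: [-0.8, 0.6, 0.3]
opening: 0.0854
grip_force: 0.0
t: 2.7
ee_pos: [0.448, -0.2322, 0.3007]
ee_rot: [0.12, -3.138, -0.002]
wrist_force: [0.5, 1.0, -0.8]
opening: 0.0855
grip_force: 0.0
2.75 [ 0.44796012 -0.23105437  0.30095196] [ 1.22754082e-01 -3.13851820e+00 -2.02066910e-03] [-6.24258753e-01 -2.65169355e-01  1.82833750e+00  5.98731279e-04
  1.57974796e+00 -2.27323449e+00]
[[321.71774033 213.77136856]
 [322.26156597 169.23869593]]
```

View pics/w1.png

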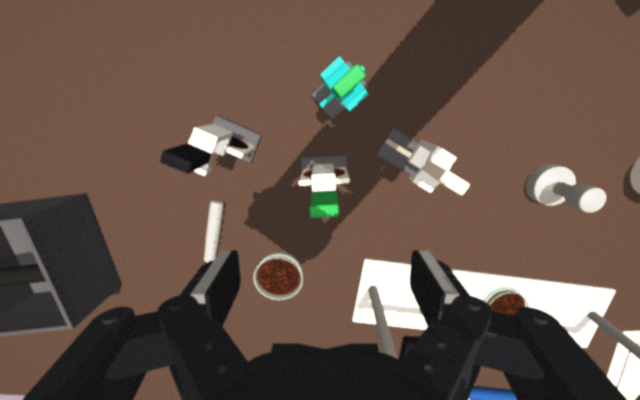

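Run:
```python
from h import *
S=cv2.imread('pics/scene0.png');C=np.load('w1C.npy');W=cv2.imread('pics/w1.png')
def model(flip):
    b=[(-22,22,-33,33,0,8),(-3,3,-31,31,8,74),(-22,22,-12,12,72,82),(-22,-15,-12,12,72,115),(15.5,21.5,-12,12,108,115),(-6,6,-13,13,131,176)]
    o=[]
    for x0,x1,y0,y1,z0,z1 in b:
        o.append(np.array([[x,y,z] for x in(x0,x1) for y in(y0,y1) for z in(z0,z1)])/1000.)
    return o
E=[(a,b) for a in range(8) for b in range(8) if bin(a^b).count('1')==1 and a<b]
outs=[]
for yaw in(.08,.08+np.pi):
    Rz=R.from_euler('z',yaw).as_matrix(); k=6
    im=cv2.resize(S[170:240,205:262],None,fx=5,fy=5,interpolation=2)
    for i,p in enumerate(model(0)):
        P=p@Rz.T+[.464,-.2335,0]; q=np.array([proj('scene',x) for x in P]); q=((q-[205,170]+.5)*5).astype(int)
        for a,b in E: cv2.line(im,q[a].tolist(),q[b].tolist(),[(255,255,0),(255,0,255),(0,0,255),(0,255,255),(255,0,0),(0,255,0)][i],1)
    outs.append(im)
outs.insert(0,cv2.resize(S[170:240,205:262],None,fx=5,fy=5,interpolation=2))
w=cv2.resize(W[135:225,285:365],(285,350),interpolation=2)
a=cv2.hconcat([outs[0],w]);b=cv2.hconcat(outs[1:]); o=cv2.vconcat([a,b]); o=cv2.resize(o,(480,590)); cv2.imwrite('pics/cmp.png',o)
# wrist green
I=cv2.cvtColor(W,4); m=hsv(I,(50,120,40),(80,255,255),(295,180,355,225)); c=cen(m);print(c); 
print('tabtop edges',wonz(C,c[2][0],210,.176),wonz(C,c[2][2]+1,210,.176), wonz(C,*c[0],.16))
```

```text
(array([323.76676385, 204.65306122]), 686, (np.int64(309), np.int64(192), np.int64(338), np.int64(217)))
tabtop edges [ 0.4622726  -0.24451253  0.176     ] [ 0.46027397 -0.21796918  0.176     ] [ 0.46192383 -0.23140582  0.16      ]
```

View pics/cmp.png

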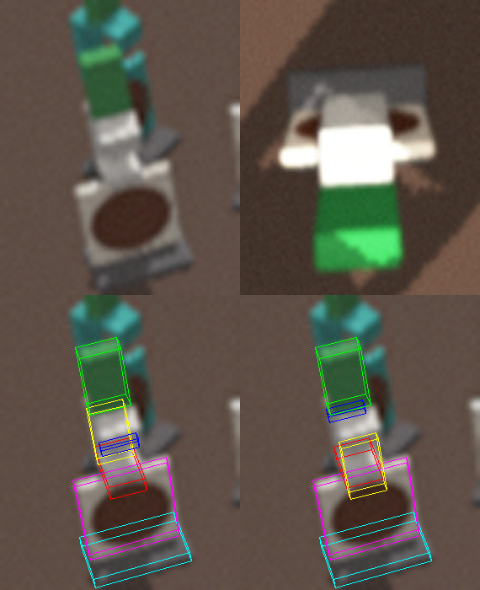

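The model overlay fits with yaw ≈ 0.08 and the mouth towards +x: the bright lip is at scene (233,200), and the wrist view at (324,165) shows the back on the robot side. Grasping across y now.

```bash
python3 -m jog '[[0.04,0,-0.05,0,0,0],[0.04,0,-0.1,0,0,0],[0.04,0,-0.15,0,0,0],[0.04,0,-0.2,0,0,0],[0.04,0,-0.25,0,0,0],[0.04,0,-0.3,0,0,0],[0.04,0,-0.33,0,0,0],[0.04,0,-0.35,0,0,0],[0.04,0,-0.35,0,0,0],[0.04,0,-0.35,0,0,0]]' 1
python3 - <<'E'
from h import *
C=wpose(); I=ctrl.get_image('wrist'); save('w2',I); s=ctrl.sense(); print(s['ee_pos'],s['wrist_force'])
print(wproj(C,[[.4635,-.232,.176],[.4635,-.232,.157]]))
E
python3 -m jog '[[0,0,0,0,0,0],[0,0,0,0,0,0],[0,0,0,0,0,0],[0,0,0,0,0,0],[0,0,0,0,0,0],[0,0,0,0,0,0],[0,0,0,0,0,0],[0,0,0,0,0,0],[0,0,0,0,0,0],[0,0,0,0,0,0]]' -1
```

```text
t: 3.58
ee_pos: [0.4641, -0.2309, 0.1619]
ee_rot: [-0.125, 3.139, -0.0]
wrist_force: [-0.8, -0.4, 0.4]
opening: 0.0853
grip_force: 0.0
[ 0.46449045 -0.23133272  0.16265608] [ 0.05560062 -0.30599786 -0.15401775]
[[321.69146944 294.09898275]
 [322.03692511 269.68779719]]
t: 4.47
ee_pos: [0.4641, -0.2315, 0.1619]
ee_rot: [-0.123, 3.138, -0.001]
wrist_force: [-0.1, -1.3, 3.5]
opening: 0.0254
grip_force: 59.5
```

View pics/w2.png

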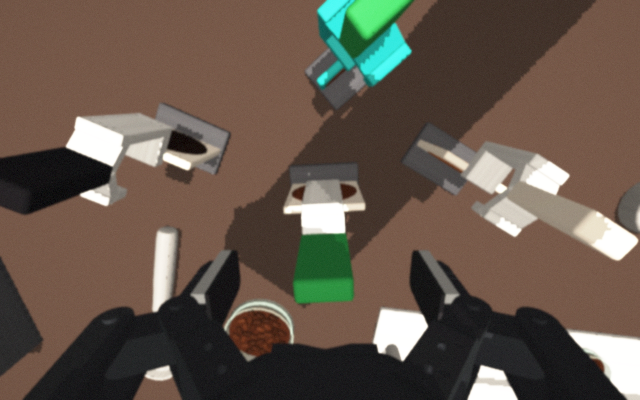

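Grip is good (25.4 mm, 59.5 N). I'll lift clear, move +x and then y to a spot before the blue end, and re-measure the rail with the wrist camera.

```bash
python3 -m jog '[[0,0,0.05,0,0,0],[0,0,0.13,0,0,0],[0,0,0.21,0,0,0],[0,0,0.29,0,0,0],[0,0,0.345,0,0,0],[0.05,0,0.345,0,0,0],[0.11,0,0.345,0,0,0],[0.18,0.03,0.345,0,0,0],[0.24,0.08,0.345,0,0,-0.005],[0.29,0.14,0.345,0,0,-0.01],[0.32,0.21,0.345,0,0,-0.015],[0.34,0.28,0.345,0,0,-0.019]]' && python3 -m jog '[[0,0.05,0,0,0,0],[0,0.1,0,0,0,0],[0,0.14,0,0,0,0],[0,0.15,0,0,0,0],[0,0.15,0,0,0,0],[0,0.15,0,0,0,0],[0,0.15,0,0,0,0]]'
python3 - <<'E'
from h import *
C=wpose(); I=ctrl.get_image('wrist'); save('w3',I); np.save('w3C.npy',C); s=ctrl.sense(); print(s['ee_pos'],s['ee_rot'],s['grip_force'])
print(wproj(C,[[.665,.047,.18],[.657,-.130,.18],[.663,-.003,.18],[.668,.084,.18]]))
E
```

```text
t: 5.47
ee_pos: [0.6, -0.1179, 0.2967]
ee_rot: [-0.066, -3.137, -0.002]
wrist_force: [0.1, 0.5, -2.6]
opening: 0.0251
grip_force: 59.5
t: 6.05
ee_pos: [0.5995, -0.0602, 0.2986]
ee_rot: [-0.065, -3.14, 0.001]
wrist_force: [-0.3, 0.1, -3.4]
opening: 0.0251
grip_force: 59.6
[ 0.59961621 -0.06028834  0.29885946] [-6.58782219e-02 -3.14018341e+00  3.75062056e-04] 59.61943957256153
[[444.22633739 261.05509594]
 [250.92324369 260.55197856]
 [389.64067351 261.16364351]
 [484.42268686 262.43808842]]
```

View pics/w3.png

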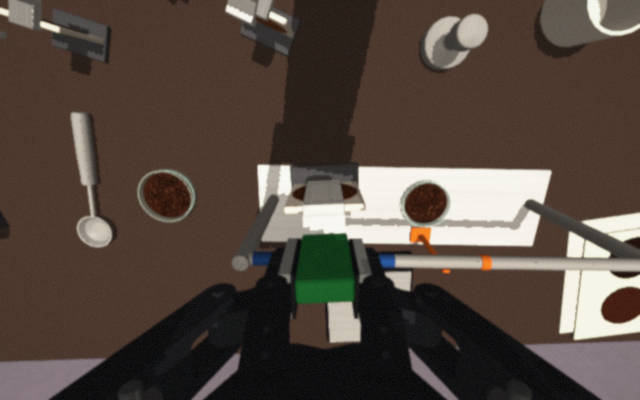

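The wrist view shows the rail clearly along row ~262. The blue part runs from col 252 to 396, the ring is at (487,263), and the carrier is held straight below its tab at (325,265).

Run:
```python
from h import *
C=np.load('w3C.npy'); I=cv2.cvtColor(cv2.imread('pics/w3.png'),4)
B=((102,100,40),(125,255,255)); O=((3,150,120),(20,255,255))
b=cen(hsv(I,*B,(245,245,405,280))); o=cen(hsv(I,*O,(475,252,500,275))); print(b,o)
m=hsv(I,*B,(370,245,405,280)); e=cen(m); print(e)
g=cv2.cvtColor(I,7).astype(int)
# rail centre rows: bright span at columns
pts=[]
for u in (255,262,267):
    y=np.nonzero(hsv(I,*B,(u,245,u+1,280)))[0]; pts.append((u,y.mean()+.5-.5))
    print(u,y.min(),y.max(),wonz(C,u,y.mean(),.183))
for u in (375,385,390):
    y=np.nonzero(hsv(I,*B,(u,245,u+1,280)))[0]; print(u,y.min(),y.max(),wonz(C,u,y.mean(),.183))
print('ring',wonz(C,*o[0],.183)); print('blue end',wonz(C,e[2][2]+.5,262,.183))
S=cv2.cvtColor(cv2.imread('pics/scene0.png'),4); c=cen(hsv(S,*((3,110,90),(20,255,255)),(365,200,374,208)));print('ring scene',onz('scene',*c[0],.182))
T=cv2.imread('pics/top0.png'); print('ring top',onz('top',291.5,144,.183))
for n,z in(('post',.19),): print('posttop',wonz(C,240.5,262,z))
# foot orientation of held carrier: foot edge at z~? 
print(wproj(C,[[.6+.001,-.06,.176+.137],[.6,-.06,.137]]))
```

```text
(array([324.64551422, 259.1356674 ]), 457, (np.int64(253), np.int64(252), np.int64(394), np.int64(268))) (array([486.10218978, 262.61313869]), 137, (np.int64(481), np.int64(255), np.int64(491), np.int64(270)))
(array([386.55844156, 260.35497835]), 231, (np.int64(378), np.int64(253), np.int64(394), np.int64(268)))
255 252 264 [ 0.65285997 -0.12510154  0.183     ]
262 252 264 [ 0.6531265  -0.11879317  0.183     ]
267 252 264 [ 0.65331687 -0.11428717  0.183     ]Traceback (most recent call last):
  File "<stdin>", line 13, in <module>
    return umr_minimum(a, axis, None, out, keepdims, initial, where)
ValueError: zero-size array to reduction operation minimum which has no identity
```

Run:
```python
from h import *
C=np.load('w3C.npy'); I=cv2.cvtColor(cv2.imread('pics/w3.png'),4)
for n,u,v in(('b1',261,258),('b2',386.5,260.6),('ring',486.1,262.6),('b2end',394.5,260.6),('b1start',252.5,258)): print(n,wonz(C,u,v,.181))
S=cv2.cvtColor(cv2.imread('pics/scene0.png'),4); c=cen(hsv(S,*((3,110,90),(20,255,255)),(365,200,374,208)));print('ring scene',onz('scene',*c[0],.182))
print('ring top',onz('top',291.5,144,.183))
for u in(560,620):
    col=cv2.cvtColor(I,7)[245:285,u]; print(u,col.tolist())
```

```text
b1 [ 0.65420694 -0.12022651  0.181     ]
b2 [ 0.66170286 -0.00610298  0.181     ]
ring [0.66761887 0.08496497 0.181     ]
b2end [0.66201102 0.00119067 0.181     ]
b1start [ 0.65388055 -0.1279515   0.181     ]
ring scene [0.66987307 0.08132649 0.182     ]
ring top [0.66813371 0.08403039 0.183     ]
560 [62, 62, 64, 66, 65, 64, 61, 65, 62, 64, 64, 67, 84, 107, 131, 146, 159, 174, 184, 190, 193, 194, 192, 177, 151, 111, 71, 66, 61, 58, 65, 59, 59, 60, 61, 62, 64, 62, 65, 60]
620 [71, 69, 64, 64, 62, 63, 59, 61, 59, 52, 59, 61, 67, 82, 108, 129, 148, 159, 170, 182, 191, 193, 192, 187, 176, 149, 98, 43, 26, 17, 25, 46, 119, 197, 235, 242, 243, 244, 245, 244]
```

```bash
python3 -m jog '[[0,0.01,-0.04,0,0,-0.004],[0,0.01,-0.08,0,0,-0.004],[0,0.01,-0.13,0,0,-0.004],[0,0.01,-0.13,0,0,-0.004],[0,0.01,-0.13,0,0,-0.004],[0.03,0.01,-0.13,0,0,-0.004],[0.06,0.01,-0.13,0,0,-0.004],[0.09,0.01,-0.13,0,0,-0.004],[0.12,0.01,-0.13,0,0,-0.004],[0.147,0.01,-0.13,0,0,-0.004],[0.147,0.01,-0.13,0,0,-0.004],[0.147,0.01,-0.13,0,0,-0.004]]'
python3 - <<'E'
from h import *
S=ctrl.get_image('scene'); W=ctrl.get_image('wrist')
b=cv2.resize(S[160:280,265:385],(600,600),interpolation=2); save('s4',b); save('w4',W); print(ctrl.sense()['ft_torque'])
E
```

```text
t: 7.1
ee_pos: [0.6592, -0.0558, 0.2488]
ee_rot: [0.104, 3.138, -0.001]
wrist_force: [0.5, -1.0, -3.5]
opening: 0.0252
grip_force: 59.6
[-0.00110803 -0.03681653 -0.07104916]
```

View pics/s4.png

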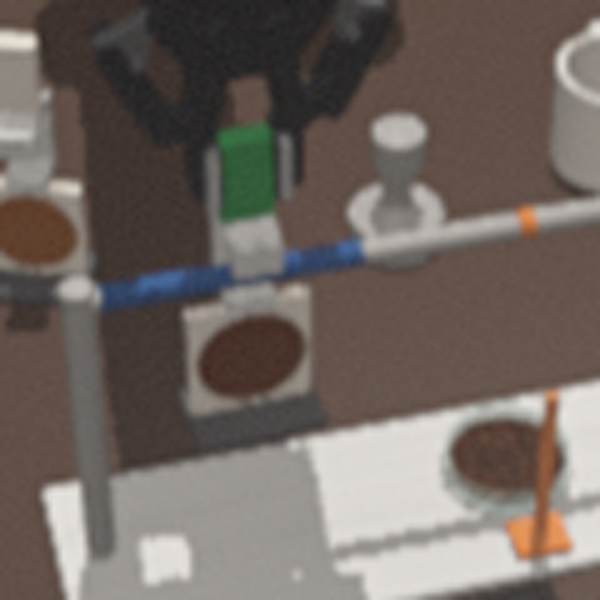

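The rail is inside the hook: the lip is in front of the blue rail at crop (255,245), with no contact force. Lowering.

```bash
python3 -m jog '[[0,0,-0.01,0,0,0],[0,0,-0.02,0,0,0],[0,0,-0.03,0,0,0],[0,0,-0.04,0,0,0],[0,0,-0.05,0,0,0],[0,0,-0.055,0,0,0],[0,0,-0.055,0,0,0],[0,0,-0.055,0,0,0]]'; python3 -m jog '[[0,0,-0.003,0,0,0],[0,0,-0.006,0,0,0],[0,0,-0.006,0,0,0],[0,0,-0.006,0,0,0]]'
```

```text
t: 7.87
ee_pos: [0.6586, -0.0553, 0.2252]
ee_rot: [-0.103, -3.14, -0.0]
wrist_force: [1.2, 0.3, -2.5]
opening: 0.0253
grip_force: 59.8
t: 8.2
ee_pos: [0.6593, -0.0554, 0.2242]
ee_rot: [0.103, 3.138, -0.0]
wrist_force: [-0.6, 0.0, 3.0]
opening: 0.0257
grip_force: 60.3
```

Seated (the vertical force changed sign to about +3 N). Sliding along the rail direction (0.065, 1), stopping short of the ring.

```bash
python3 -m jog '[[0,0,0,0,0,0],[0.002,0.02,0,0,0,0],[0.004,0.05,0,0,0,0],[0.006,0.09,0,0,0,0],[0.008,0.13,0,0,0,0],[0.011,0.17,0,0,0,0],[0.013,0.21,0,0,0,0],[0.016,0.25,0,0,0,0],[0.018,0.28,0,0,0,0],[0.019,0.3,0,0,0,0],[0.02,0.31,0,0,0,0],[0.02,0.31,0,0,0,0]]'
python3 - <<'E'
from h import *
O=((3,150,100),(20,255,255))
C=wpose(); W=ctrl.get_image('wrist'); S=ctrl.get_image('scene'); s=ctrl.sense(); print(s['ee_pos'],s['wrist_force'])
p=wproj(C,[[.668,.0845,.18]])[0]; print(p)
m=hsv(W,*O,(int(p[0])-40,int(p[1])-30,int(p[0])+40,int(p[1])+30)); c=cen(m); print(c,wonz(C,*c[0],.183))
c=cen(hsv(S,(3,110,90),(20,255,255),(362,198,378,209)));print(c,onz('scene',*c[0],.182))
a=cv2.resize(S[150:250,320:420],(400,400),interpolation=2); b=cv2.resize(W[180:320,250:390],(400,400),interpolation=2); save('c5',cv2.hconcat([a,b]))
E
```

```text
t: 9.2
ee_pos: [0.6674, 0.0699, 0.2239]
ee_rot: [0.102, 3.137, 0.001]
wrist_force: [2.8, -0.5, 6.0]
opening: 0.0255
grip_force: 60.4
[0.66737156 0.0697733  0.22387969] [2.92162755 0.38470396 5.22979928]
[348.2281468  235.35734547]
(array([348.63551402, 228.90654206]), 107, (np.int64(345), np.int64(212), np.int64(352), np.int64(238))) [0.66233592 0.08473965 0.183     ]h.py:21: RuntimeWarning: Mean of empty slice.
  y,x=np.nonzero(m); return np.array([x.mean(),y.mean()]),len(x),(x.min(),y.min(),x.max(),y.max())
  ret = ret.dtype.type(ret / rcount)
Traceback (most recent call last):
  File "h.py", line 21, in cen
    y,x=np.nonzero(m); return np.array([x.mean(),y.mean()]),len(x),(x.min(),y.min(),x.max(),y.max())
                                                                    ~~~~~^^
ValueError: zero-size array to reduction operation minimum which has no identity
```

```bash
python3 -m jog '[[0.001,0.01,0,0,0,0],[0.002,0.02,0,0,0,0],[0.003,0.03,0,0,0,0],[0.004,0.035,0,0,0,0],[0.004,0.035,0,0,0,0],[0.004,0.035,0,0,0,0],[0.004,0.035,0,0,0,0]]'
python3 - <<'E'
from h import *
C=wpose(); W=ctrl.get_image('wrist'); S=ctrl.get_image('scene'); s=ctrl.sense(); print(s['ee_pos'],s['wrist_force'])
for P in([.668,.0845,.18],[.668,.0845,.219]): print(wproj(C,[P]),proj('scene',P))
a=cv2.resize(S[150:250,320:420],(400,400),interpolation=2); b=cv2.resize(W[180:320,250:390],(400,400),interpolation=2); save('c5',cv2.hconcat([a,b]))
save('s5',S)
E
```

```text
t: 9.88
ee_pos: [0.6684, 0.0816, 0.2239]
ee_rot: [0.105, 3.139, -0.003]
wrist_force: [1.2, -4.8, 6.5]
opening: 0.025
grip_force: 60.5
[0.66837866 0.08162127 0.22384531] [ 0.76661266 -4.62968813  6.53136225]
[[329.20951908 235.11418807]] [370.74922767 203.45020718]
[[330.33238722 269.94072361]] [371.74772779 190.82191581]
```

View pics/c5.png

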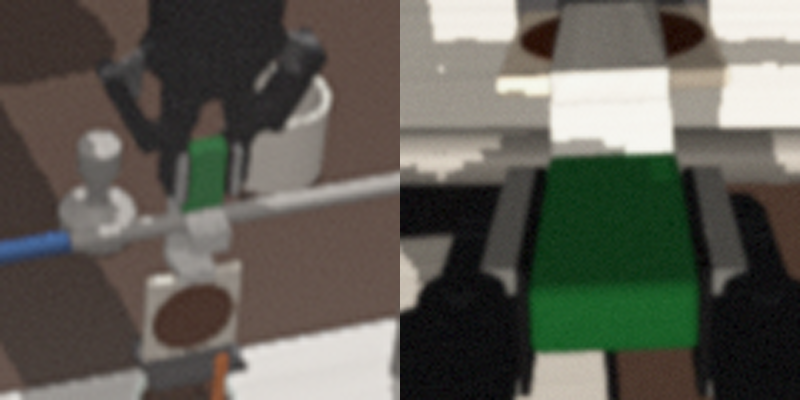

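```bash
python3 -m jog '[[0,0.003,0,0,0,0],[0,0.006,0,0,0,0],[0,0.006,0,0,0,0],[0,0.006,0,0,0,0],[0,0.006,0,0,0,0]]'
python3 - <<'E'
from h import *
C=wpose(); W=ctrl.get_image('wrist'); s=ctrl.sense(); print(s['ee_pos'],s['wrist_force'],s['ft_torque'])
m=hsv(W,(50,100,30),(80,255,255),(260,200,400,320)); c=cen(m)
for v in(250,285,298):
    x=np.nonzero(m[v])[0]; print(v,x.min(),x.max())
# tab top front edge: find bottom row mask
print(c, wonz(C,(c[2][0]+c[2][2]+1)/2,295,.219+.019))
E
```

```text
t: 10.4
ee_pos: [0.6684, 0.0836, 0.2238]
ee_rot: [0.105, 3.139, -0.004]
wrist_force: [0.9, -6.3, 6.1]
opening: 0.0251
grip_force: 60.6
[0.66843837 0.08358634 0.22385189] [ 1.54635982 -5.37969253  6.08254698] [-1.09150774 -0.14975864 -0.00370867]
250 300 349
285 294 354
298 295 354
(array([324.41015201, 270.23018458]), 3684, (np.int64(294), np.int64(235), np.int64(355), np.int64(303))) [0.66815493 0.08389157 0.238     ]
```

```bash
python3 -m jog '[[0,0,0,0,0,0],[0,0,0,0,0,0],[0,0,0,0,0,0],[0,0,0,0,0,0],[0,0,0,0,0,0],[0,0,0,0,0,0],[0,0,0,0,0,0],[0,0,0,0,0,0]]' 1; python3 -m jog '[[0,0,0.04,0,0,0],[0,0,0.1,0,0,0],[0,0,0.17,0,0,0],[-0.05,0,0.22,0,0,0],[-0.1,0,0.25,0,0,0],[-0.1,0,0.25,0,0,0],[-0.1,0,0.25,0,0,0],[-0.1,0,0.25,0,0,0],[-0.1,0,0.25,0,0,0],[-0.1,0,0.25,0,0,0]]'
python3 - <<'E'
from h import *
C=wpose(); W=ctrl.get_image('wrist'); S=ctrl.get_image('scene'); s=ctrl.sense(); print(s['ee_pos'])
G=((50,100,30),(80,255,255))
p=wproj(C,[[.668,.084,.225],[.668,.084,.18]]);print(p)
m=hsv(W,*G,(int(p[0][0])-40,int(p[0][1])-40,int(p[0][0])+40,int(p[0][1])+40)); c=cen(m); print(c,wonz(C,*c[0],.225))
b=(355,165,385,210);cs=cen(hsv(S,*G,b)); print(cs, proj('scene',[.668,.084,.219]))
a=cv2.resize(S[150:250,320:420],(400,400),interpolation=2)
u,v=p[1].astype(int); b=cv2.resize(W[v-70:v+70,u-70:u+70],(400,400),interpolation=2) if v+70<=400 else np.zeros((400,400,3),np.uint8)
save('c6',cv2.hconcat([a,b]))
E
```

```text
t: 11.12
ee_pos: [0.6681, 0.0852, 0.2228]
ee_rot: [-0.103, -3.14, -0.0]
wrist_force: [-0.1, -0.5, 0.4]
opening: 0.0853
grip_force: 0.0
t: 11.95
ee_pos: [0.6282, 0.085, 0.3211]
ee_rot: [-0.103, -3.137, 0.0]
wrist_force: [-0.0, -0.1, 0.1]
opening: 0.0852
grip_force: 0.0
[0.62822624 0.08501322 0.32153512]
[[326.40864771 252.71937989]
 [326.10693551 230.03458192]]
(array([325.91312559, 247.7223796 ]), 1059, (np.int64(310), np.int64(230), np.int64(342), np.int64(265))) [0.66341456 0.08389032 0.225     ]
(array([370.95070423, 192.49295775]), 142, (np.int64(366), np.int64(184), np.int64(375), np.int64(201))) [371.55250127 190.86362047]
```

View pics/c6.png

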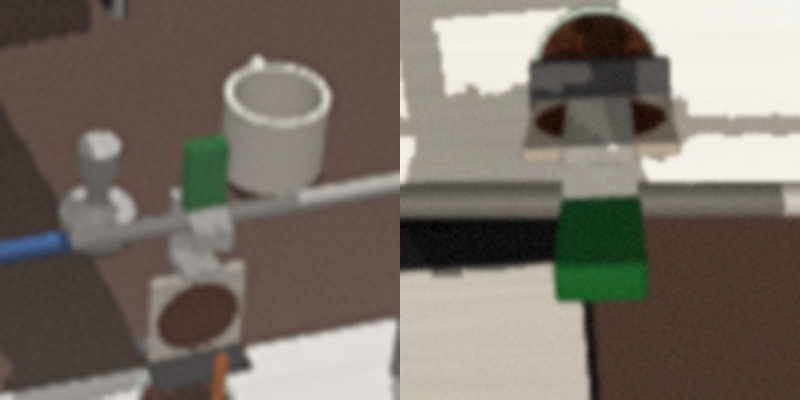

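The carrier hangs on the rail at y ≈ 0.084. The ring was measured at 0.084–0.085 and is hidden behind the hook. The carrier is upright and the arm is clear.

```bash
python3 -m jog '[[-0.03,0,0.05,0,0,0],[-0.05,0,0.1,0,0,0],[-0.05,0,0.1,0,0,0],[-0.05,0,0.1,0,0,0],[-0.05,0,0.1,0,0,0],[-0.05,0,0.1,0,0,0],[-0.05,0,0.1,0,0,0],[-0.05,0,0.1,0,0,0],[-0.05,0,0.1,0,0,0],[-0.05,0,0.1,0,0,0],[-0.05,0,0.1,0,0,0]]'
python3 - <<'E'
from h import *
S=ctrl.get_image('scene');print(cen(hsv(S,(50,100,30),(80,255,255),(355,165,385,210))))
print(ctrl.sign_off())
E
```

```text
t: 12.97
ee_pos: [0.6082, 0.0851, 0.3627]
ee_rot: [-0.103, -3.14, 0.0]
wrist_force: [0.3, -0.8, -0.4]
opening: 0.085
grip_force: 0.0
(array([370.94326241, 192.58156028]), 141, (np.int64(366), np.int64(184), np.int64(375), np.int64(201)))
the job is handed in; nothing more can be done
None
```

The green carrier was hooked on at the blue end and slid to the orange ring. It hangs there released and at rest, within about 1–2 mm of the ring's centre by my measurements, and the job was handed in at about 13 s (no verdict was returned).

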